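# Close the bead cassette and lift it out of its dock

## Task

The bead cassette stands locked in its metal bench dock with its lid only resting on it. Press the lid down until it is snapped fully home and level all round, then pinch the cassette's two side catches together to unlock it and lift it straight out. Finish while still holding the cassette by its catches, roughly level, with its underside at least 10 cm above the dock's base plate and well clear of everything; leave the other things on the bench where they are.

Things in the scene. Friction and masses are not known exactly. Their poses are not given: they have to be found in the camera images.
- dock: aluminium dock fixed to the bench, plate 150 (x) x 110 (y) x 8 mm; origin under the plate's centre. Midway on its +y and -y sides stands a cheek 44 long (x), y 39 to 45, whose lip reaches inward to y = 33, from 33 to 39 above the bench. The catches' noses hook under the lips: the cassette rises only 4 mm unless both are pinched. Low end stops and ribs leave the cassette 1.5 mm of play
- cassette: beige plastic open tub 120 long (x) x 40 wide (y) x 50 mm high, about 0.2 kg, standing on the dock's plate (underside 8 mm above the bench), its x axis along the dock's. Origin at the centre of its underside, z up. Midway along its two long sides it carries two grey catches
- lid: loose white snap lid: plate 118 (x) x 38 (y) x 4 mm, plug 18 deep below; origin at the centre of the plate's underside, z up. At first the plug rests on two sprung detents inside the tub's ends, the plate about 10 mm above the rim. Pressing the middle with 10 to 20 N snaps it down until the plate lies on the rim. It fits between the catches
- mouth (a point): centre of the tub's rim, 50 mm above the cassette's origin: where the seated lid's origin lies
- pad_left (a point): centre of the gripping area on the outer face of the grey catch on the cassette's +y side, 56 mm above the cassette's underside. The catch is an upright tab 22 wide (x) x 4 mm thick, from 6 to 70 mm above that underside, standing 7.5 mm off the tub; a nose near its foot points outward
- pad_right (a point): the same on the -y side. Untouched, the two outer faces are 63 mm apart, and 49 mm when fully pinched. Grip the part above the dock's lips (between 39 and 78 mm above the bench) from above, fingers closing along the cassette's y.
- catch_left (a joint): how far the +y catch is pushed in, m: 0 untouched, 0.007 against its stop; its nose is clear of the lip from about 0.004. It is sprung: 4 N to start, 8 N at the stop, so grip with 15 to 30 N.
- catch_right (a joint): the same for the -y catch
- carved_box: open brown box with dark carved scrolls, 150 x 110 x 75 high, stands beside the dock's area; origin under its centre (leave alone; sizes in mm)
- tape_roll: flat roll of tape, diameter 52, 18 high, lying near the dock's -x end; origin under its centre (leave alone; sizes in mm)
- note_pad: yellow pad of notes 50 x 50 x 12 high, lying near the dock's +x end; origin under its centre (leave alone; sizes in mm)
- glue_bottle: white glue bottle with a cap, diameter 56, 150 high; origin under its centre (leave alone; sizes in mm)
- bead_jar: amber jar with a metal cap, diameter 60, 60 high; origin under its centre (leave alone; sizes in mm)
- pen_cup: steel cup, diameter 76, 90 high; origin under its centre (leave alone; sizes in mm)
- scissors: scissors lying flat, about 170 long, 9 high; origin under the pivot (leave alone; sizes in mm)
Things that resemble listed ones, but are neither listed nor needed, are in the scene too. Leave any green or purple look-alike of the cassette alone.

How it is judged (in metres and radians):
On the way, in this order (a step that is already met when the one before it is completed fails the run):
1. the lid is snapped home and level while the cassette stands in its dock (z of lid in the frame of cassette between 0.046 and 0.0525 m and angle between the z axis of lid and the z axis of cassette, either way round below 0.035 rad and distance between lid and mouth below 0.006 m and z of cassette in the frame of dock below 0.013 m), for 0.2 s.
2. both catches are pinched in by the fingers (value of joint each of catch_left, catch_right above 0.0042 m and contact force between the fingers and cassette above 2 N), for 0.1 s.
At the end, for the whole second after the job is handed in: fingers hold the cassette by both catches (each in > 4.2 mm, finger force > 2 N), underside 90 mm or more above the dock plate, tilt < 0.3 rad, still, off the dock; lid origin 46 to 52.5 mm above the cassette's underside, within 6 mm of the mouth centre, level to 0.035 rad (all of step 2 and z of cassette in the frame of dock above 0.098 m and angle between cassette's own z axis and vertical below 0.3 rad and contact force between cassette and dock below 0.1 N and linear speed of cassette below 0.03 m/s and z of lid in the frame of cassette between 0.046 and 0.0525 m and angle between the z axis of lid and the z axis of cassette, either way round below 0.035 rad and distance between lid and mouth below 0.006 m); the arm keeps its last pose, push and grip.
It fails at once if another thing on the bench is moved more than 30 mm (distance of any of carved_box, tape_roll, note_pad, glue_bottle, bead_jar, pen_cup, scissors from where it was at the start of the episode above 0.03 m).
It also fails if it takes over 45 s, if anything falls off the work surface, if the arm or the gripper's body presses on something with over 40 N, if the wrist force passes 120 N, or if a joint passes its speed limit or range.

## Robot

A 6-joint arm with a two-finger parallel gripper is mounted at the origin on the work surface. World frame = base frame: x ahead of the robot, y to its left, z up, the work surface at z = 0. Lengths are in m, angles in degrees, forces in N, time in s.
With the tool pointing down it reaches from about 0.35 to 0.875 m from the base axis. Payload 4.2 kg.
Tool frame: the origin (TCP) lies on the centre line of the jaws, within the pads' length; the fingertips stand 17 mm ahead of it and the grasp point (between the pads) lies 2 mm behind it (tips_ahead is the distance from the TCP to the fingertips, in m); z points along the fingers, x is the direction in which the jaws open and shut, and the axes are right-handed (so a half turn about z gives the same grasp; the last joint's range is limited). The gripper opens to 87 mm and grips with 3 to 60 N. Pads are 19 mm wide; open, the fingers measure 117 mm over their backs; the gripper's body (75 mm by 190 mm) begins 51 mm behind the grasp point.
Start: joints at [87.582, 22.042, 0.453, 0, -68.411, -14.817], TCP at [0.185, 0.597, 0.24] pointing down, gripper open.
Joint ranges: [-179.83, 179.83], [-69.29, 118.12], [-61.27, 80.66], [-181.25, 117.63], [-171.15, -9.14], [-177.46, 177.46]. Speed limits (degrees/s): [159.86, 159.86, 180, 180, 180, 180].

## Interface

Orientations are given as a 3x3 rotation matrix whose columns are the frame's x, y, z axes.
In Python, from station import sense, capture, camera_info, finish_job, boxes_of, spot_point, tips_ahead gives the robot as it stands. The module is installed in compiled form; this text tells all that it offers.
- The arm moves only by the tool carry_out, never from a script. Its arguments are lists of equal length, an entry for each row: "delta_pos": the shift along the tool's x, y, z scaled (see below), a list of three; "spin": the turn about the tool's z scaled (see below); "gripper": the opening in per cent of the stroke, from 0 (shut) to 100 (fully open). In form: {"delta_pos": [[x, y, z], ...], "spin": [spin, ...], "gripper": [gripper, ...]}. A call has 1 to 12 rows; each row is the pose to reach, as a shift and turn from the pose commanded when the call began, along the tool's axes at that moment; what a row does not reach only later rows make up. The controller multiplies each number of a shift by 0.1 m and each number of a turn by pi/4 rad. A row lasts 1/8 s, in which the tool goes at most 62.5 mm and 10.7 degrees, less where a joint would pass 70% of its speed; a pose out of reach is approached as far as the arm can. A call with a number of a shift or a turn outside -1 to 1 is refused whole. A call with a gripper value outside its range is refused whole. The fingers move at their own pace and stop on an object; the grip force is fixed at half the most. Time passes only in rows, so rows that repeat a pose let the fingers close. It gives the time, the measured TCP pose, the force and the opening at its end, in the units of the state.
- sense(): the state, without advancing time (a new reading comes with each control period).
- capture(name): name is "scene" or "top" or "wrist"; returns the picture (400x640x3 uint8, red, green, blue); there is no depth.
- camera_info(name): a dict with "fov_y" (degrees; the focal length in pixels is half the picture's height over the tangent of half this angle, whatever the lens; pixels are square), "cx", "cy" (the principal point, pixels), "D" ([k1, k2, p1, p2, k3] as OpenCV has them; the pictures are not rectified), "origin" and "rotation" of the camera in the world. Camera axes: x right, y down, z forward; pixel columns grow to the right and rows downward; lengths in m; the calibration is good to about 2 mm. A picture is of the moment at which its call begins: read the wrist's pose just before it. camera_info takes no time and is no camera call; for the wrist camera it gives the pose at the moment of the call.
- finish_job(): hands the job in, once; it reports no verdict.
Trained networks look in the newest picture that a camera, given by its name, has taken for a name from the list of things; names that differ only in an ending like _2 or _b are one class to them, and where a whole thing is asked for, a point or a joint stands for the part that bears it (a point fixed in the world has none). Each returns a list of dicts, best first, with "p" (0 to 1); they miss things now and then, are a little off and sometimes report something else, mostly with a low value. They report only what shows in the picture. A call takes as long as a camera call. They do not tell look-alikes from the thing itself.
- boxes_of(camera, query): "centre" ([x, y, z] in m, in world coordinates, good to about 4 mm: the middle of the surface that is visible of it).
- spot_point(camera, query): "centre" ([x, y, z] in m, in world coordinates, good to about 4 mm: a listed point, or the origin of a listed thing).
The state is a dict: "time_s": time; "joints": joint angles; "joint_velocities": joint speeds; "effort": joint torques, N m; "tcp_pos": TCP position; "ee_rot": TCP orientation; "wrist_force": force on the tool from outside, world axes, zero at the start; "moment": the same for the moment, N m; "gripper_width": opening from 0.0 (shut) to 1.0 (fully open).
Only numpy, scipy, OpenCV 4.12 (cv2) and the standard library are available. Lean on these libraries where they do the work, as an engineer would, in place of code of your own. Each camera call takes 0.05 s, during which the arm holds its last target. There are 200 camera calls.

## Working session

There is one attempt and no reset: what is moved stays moved. The work goes in short steps, Python scripts to look and compute and a tool call to move; the robot and the scene stay as the last step left them, time stands still between calls to the robot, and variables do not carry over. Pictures are saved under pics/ and viewed, and the job is handed in when it is done.

Besides the shell and the picture viewer there is one more tool, called after "Request:" as name(argument=value, ...) on one line, values as JSON. carry_out: Moves the arm, as the interface text tells. Its arguments: {"type":"object","properties":{"delta_pos":{"type":"array","items":{"type":"array","items":{"type":"number","minimum":-1,"maximum":1}}},"spin":{"type":"array","items":{"type":"number","minimum":-1,"maximum":1}},"gripper":{"type":"array","items":{"type":"number"}}},"required":["delta_pos","spin","gripper"]}

```bash
mkdir -p pics
cat > h.py <<'E'
import numpy as np, cv2
from station import *
def snap(cam,fn):
    ci=camera_info(cam); im=capture(cam); cv2.imwrite('pics/'+fn,im[:,:,::-1]); return im,ci
def K(ci):
    f=200/np.tan(np.radians(ci['fov_y']/2)); return np.array([[f,0,ci['cx']],[0,f,ci['cy']],[0,0,1.]])
def proj(ci,P):
    R=np.array(ci['rotation']);t=-R.T@np.array(ci['origin'])
    return cv2.projectPoints(np.array(P,float).reshape(-1,1,3),cv2.Rodrigues(R.T)[0],t,K(ci),np.array(ci['D']))[0].reshape(-1,2)
def ray(ci,uv):
    n=cv2.undistortPoints(np.array(uv,float).reshape(-1,1,2),K(ci),np.array(ci['D'])).reshape(-1,2)
    d=np.c_[n,np.ones(len(n))]@np.array(ci['rotation']).T
    return np.array(ci['origin']),d
def at_z(ci,uv,z):
    o,d=ray(ci,uv); return o+d*((z-o[2])/d[:,2])[:,None]
def net(cam,qs,f=spot_point):
    ci=camera_info(cam)
    for q in qs:
        for r in f(cam,q)[:3]: print(cam,q,np.round(r['centre'],4),round(r['p'],2),np.round(proj(ci,r['centre'])[0]))
E
python3 - <<'E'
from h import *
for c in ['scene','top','wrist']:
    snap(c,c+'1.png'); net(c,['cassette','lid','dock','pad_left','pad_right'])
net('top',['carved_box','tape_roll','note_pad','glue_bottle','bead_jar','pen_cup'])
print(sense())
E
```

```text
scene cassette [ 0.5967 -0.0006  0.0036] 0.94 [327. 209.]
scene cassette [0.5728 0.1857 0.0083] 0.8 [376. 175.]
scene cassette [0.4228 0.3387 0.0011] 0.62 [388. 126.]
scene lid [0.572  0.1855 0.0583] 0.59 [377. 165.]
scene dock [0.4584 0.1498 0.0043] 0.64 [345. 156.]
scene pad_left [0.562  0.2118 0.0652] 0.62 [383. 157.]
scene pad_left [0.5986 0.0325 0.0544] 0.45 [338. 194.]
scene pad_left [0.392  0.3517 0.055 ] 0.36 [388. 106.]
scene pad_right [ 0.6587 -0.4002 -0.0022] 0.69 [207. 295.]
scene pad_right [ 0.6009 -0.0314  0.0527] 0.66 [318. 205.]
scene pad_right [0.5808 0.1557 0.0653] 0.64 [371. 170.]
top cassette [ 5.988e-01 -2.000e-04 -5.000e-04] 0.91 [323. 196.]
top cassette [0.4178 0.336  0.0015] 0.82 [223. 253.]
top cassette [0.5713 0.1817 0.0077] 0.52 [268. 205.]
top lid [0.5748 0.1835 0.0677] 0.7 [265. 202.]
top dock [ 0.5761  0.1829 -0.0047] 0.92 [269. 204.]
top dock [ 0.6806  0.2191 -0.0074] 0.64 [258. 174.]
top pad_left [0.5624 0.2119 0.0617] 0.55 [256. 206.]
top pad_left [0.5919 0.0303 0.0613] 0.49 [313. 196.]
top pad_left [0.3942 0.3548 0.0599] 0.37 [212. 261.]
top pad_righ
[... 648 characters left out ...]
9230259e-04,
       -6.84116242e+01, -1.48160536e+01]), 'joint_velocities': array([ 0.01194511, -0.01317548,  0.02983804, -0.01564203, -0.00316839,
       -0.03850711]), 'effort': array([-1.12303400e-05, -3.90481782e+01,  1.87621719e+01,  4.22416493e+00,
        1.54162268e-02, -1.96634227e-05]), 'tcp_pos': array([0.18515363, 0.596898  , 0.23954427]), 'ee_rot': array([[-2.96292441e-01, -9.55097267e-01, -1.02036637e-05],
       [-9.55097266e-01,  2.96292441e-01, -3.42015091e-05],
       [ 3.56890363e-05, -3.88157299e-07, -9.99999999e-01]]), 'wrist_force': array([-0.67443759, -0.03250384, -0.51779746]), 'moment': array([0.03982359, 0.04838242, 0.01074739]), 'gripper_width': 0.9990175908327004}
```

```bash
python3 -c "
import cv2,numpy as np
a=[cv2.imread(f'pics/{c}1.png') for c in ['scene','top']]
cv2.imwrite('pics/both1.png',cv2.resize(np.vstack(a),(480,600)))"
```

```text
(no output)
```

View pics/top1.png

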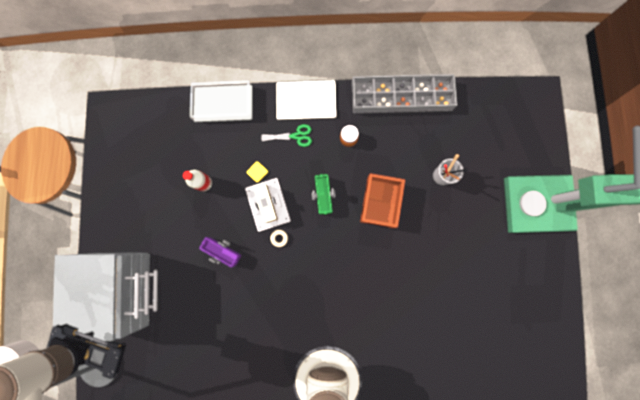

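View pics/scene1.png

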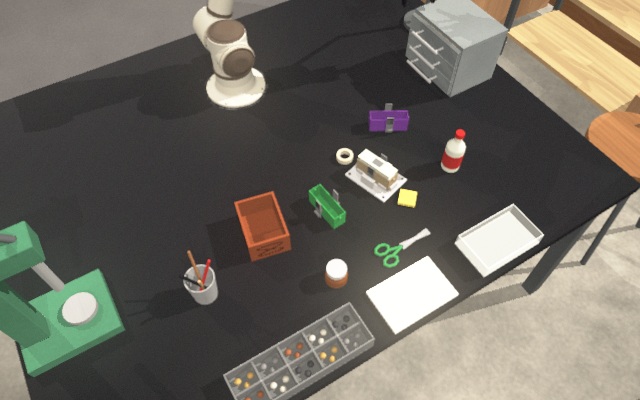

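View pics/wrist1.png

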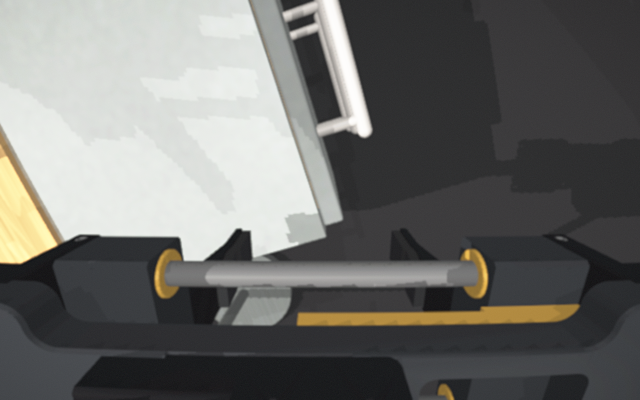

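Beige cassette in dock at about (0.573, 0.183), yaw about 18° (scene picture px 377,170; top 267,204). The green (323,196) and purple (223,253) ones are look-alikes. I'll move towards it.

Request:
carry_out(delta_pos=[[0.3,-0.3,-0.5],[0.6,-0.6,-0.5],[1,-1,-0.5]], spin=[0,0,0], gripper=[100,100,100])

```text
time_s: 1.58
tcp_pos: [0.2514, 0.4713, 0.2902]
ee_rot: [[-0.295, -0.955, 0.0], [-0.955, 0.295, 0.002], [-0.002, 0.0, -1.0]]
wrist_force: [0.4, 0.6, 0.5]
gripper_width: 1.001
```

Request:
carry_out(delta_pos=[[0.3,-0.3,0],[0.6,-0.6,0],[1,-1,0],[1,-1,0]], spin=[-0.2,-0.4,-0.6,-0.78], gripper=[100,100,100,100])

```text
time_s: 2.08
tcp_pos: [0.3178, 0.3438, 0.2901]
ee_rot: [[0.308, -0.951, 0.0], [-0.951, -0.308, 0.001], [-0.0, -0.0, -1.0]]
wrist_force: [-0.1, 0.1, -0.2]
gripper_width: 0.998
```

Run:
```python
from h import *
s=sense(); print(s['time_s'],s['tcp_pos'],s['ee_rot'],s['joints'])
ci=camera_info('wrist'); print(ci)
R=s['ee_rot']; print('cam in tool',R.T@(np.array(ci['origin'])-s['tcp_pos']), R.T@np.array(ci['rotation']))
d=np.array([.573,.183,.30])-s['tcp_pos']; print('delta tool',R.T@d)
```

```text
2.075 [0.31783479 0.34381288 0.2901308 ] [[ 3.07719136e-01 -9.51477172e-01  3.52319991e-04]
 [-9.51477162e-01 -3.07718944e-01  5.10571971e-04]
 [-3.77382039e-04 -4.92337191e-04 -9.99999808e-01]] [ 6.72090404e+01  4.42023972e+00 -1.55773344e+01  7.74710439e-03
 -6.99676368e+01  4.07101327e+01]
{'fov_y': 70.60042585028808, 'cx': 320.7597530737985, 'cy': 199.74999815613396, 'D': array([-0.04134412,  0.        ,  0.        ,  0.        ,  0.        ]), 'origin': array([0.38952137, 0.366153  , 0.43355767]), 'rotation': array([[ 3.07472718e-01, -9.14981208e-01, -2.61285127e-01],
       [-9.51556894e-01, -2.95676588e-01, -8.43494733e-02],
       [-7.77116116e-05,  2.74562825e-01, -9.61569160e-01]])}
cam in tool [ 0.00074909 -0.07515324 -0.14339018] [[ 9.99999922e-01 -3.31321515e-04  2.17043007e-04]
 [ 2.58849058e-04  9.61433842e-01  2.75036180e-01]
 [-2.99797897e-04 -2.75036103e-01  9.61433852e-01]]
delta tool [ 0.23152527 -0.19330357 -0.0098614 ]
```

Request:
carry_out(delta_pos=[[0.5,-0.4,0],[1,-0.8,0],[1,-0.8,0]], spin=[0,0,0], gripper=[100,100,100])

```text
time_s: 2.45
tcp_pos: [0.4261, 0.2738, 0.2893]
ee_rot: [[0.301, -0.954, -0.0], [-0.954, -0.301, -0.001], [0.001, 0.0, -1.0]]
wrist_force: [-0.7, 0.8, 0.6]
gripper_width: 1.001
```

Request:
carry_out(delta_pos=[[0.45,-0.5,0],[0.9,-1,0],[0.9,-1,0],[0.9,-1,0]], spin=[0,0,0,0], gripper=[100,100,100,100])

```text
time_s: 2.95
tcp_pos: [0.5463, 0.2212, 0.289]
ee_rot: [[0.306, -0.952, -0.001], [-0.952, -0.306, -0.0], [-0.0, 0.001, -1.0]]
wrist_force: [-0.1, 1.0, 0.3]
gripper_width: 1.002
```

Run:
```python
from h import *
snap('wrist','w2.png'); s=sense(); print(s['time_s'],s['tcp_pos'])
net('wrist',['cassette','lid','dock','mouth','pad_left','pad_right'])
np.save('ci2.npy',camera_info('wrist'),allow_pickle=True)
```

```text
3.0 [0.54569087 0.22149972 0.28942664]
wrist cassette [ 0.5941 -0.0029  0.0046] 0.6 [466. 185.]
wrist cassette [0.5747 0.187  0.0053] 0.55 [348. 159.]
wrist cassette [0.4183 0.3329 0.0011] 0.55 [231. 222.]
wrist lid [0.5721 0.1891 0.0639] 0.59 [350. 166.]
wrist dock [ 0.5737  0.1871 -0.0049] 0.82 [347. 159.]
wrist dock [0.8009 0.1064 0.0019] 0.41 [457.  21.]
wrist dock [0.58   0.1562 0.0659] 0.2 [376. 169.]
wrist mouth [0.4153 0.3355 0.046 ] 0.92 [220. 234.]
wrist mouth [ 0.5982 -0.003   0.0455] 0.59 [481. 188.]
wrist mouth [0.5726 0.1848 0.0634] 0.36 [353. 167.]
wrist pad_left [0.5645 0.2173 0.0635] 0.56 [328. 165.]
wrist pad_left [0.3927 0.3533 0.0567] 0.53 [203. 247.]
wrist pad_right [ 0.5999 -0.0347  0.0574] 0.6 [506. 196.]
wrist pad_right [0.5808 0.1571 0.0638] 0.55 [375. 168.]
wrist pad_right [0.4467 0.3192 0.0564] 0.54 [234. 221.]
```

View pics/w2.png

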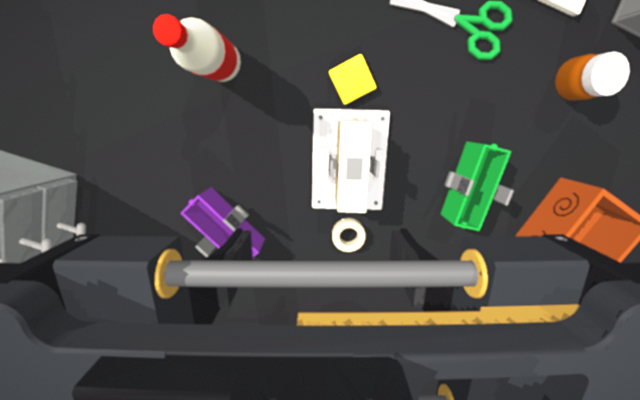

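Request:
carry_out(delta_pos=[[0.2,0.1,0.3],[0.43,0.1,0.7],[0.43,0.1,0.7],[0.43,0.1,0.7]], spin=[0,0,0,0], gripper=[100,100,100,100])

```text
time_s: 3.8
tcp_pos: [0.5509, 0.1778, 0.2209]
ee_rot: [[0.308, -0.952, 0.002], [-0.952, -0.308, 0.001], [0.0, -0.002, -1.0]]
wrist_force: [-0.1, -0.6, 0.7]
gripper_width: 0.999
```

Run:
```python
from h import *
im,ci=snap('wrist','w3.png'); s=sense(); print(s['time_s'],s['tcp_pos'])
net('wrist',['lid','dock','mouth','pad_left','pad_right'])
np.save('ci3.npy',ci,allow_pickle=True)
a=cv2.resize(im[80:260,230:450,::-1],None,fx=3,fy=3,interpolation=cv2.INTER_CUBIC);cv2.imwrite('pics/w3z.png',a)
a=cv2.imread('pics/w2.png');cv2.imwrite('pics/w2z.png',cv2.resize(a[100:220,300:400],None,fx=5,fy=5,interpolation=cv2.INTER_CUBIC))
```

```text
3.85 [0.5510908  0.17807419 0.22139663]
wrist lid [0.5724 0.1863 0.0636] 0.67 [319. 170.]
wrist mouth [0.4186 0.3379 0.049 ] 0.77 [165. 248.]
wrist mouth [ 0.5972 -0.0021  0.0495] 0.75 [478. 197.]
wrist mouth [0.566  0.2131 0.0643] 0.72 [293. 168.]
wrist pad_left [0.5908 0.0298 0.0549] 0.97 [454. 195.]
wrist pad_left [0.5633 0.211  0.0605] 0.65 [295. 171.]
wrist pad_right [0.4446 0.3189 0.0561] 0.69 [180. 236.]
wrist pad_right [0.5803 0.1569 0.0651] 0.67 [347. 172.]
wrist pad_right [ 0.6024 -0.0315  0.0568] 0.56 [506. 202.]
```

View pics/w3z.png

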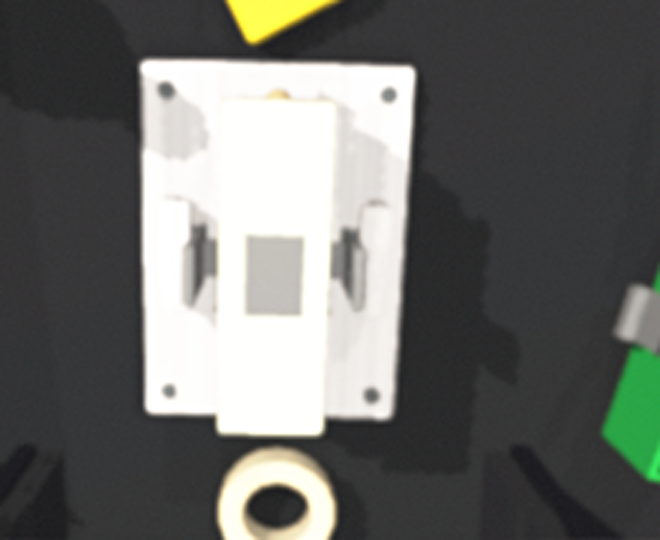

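View pics/w2z.png

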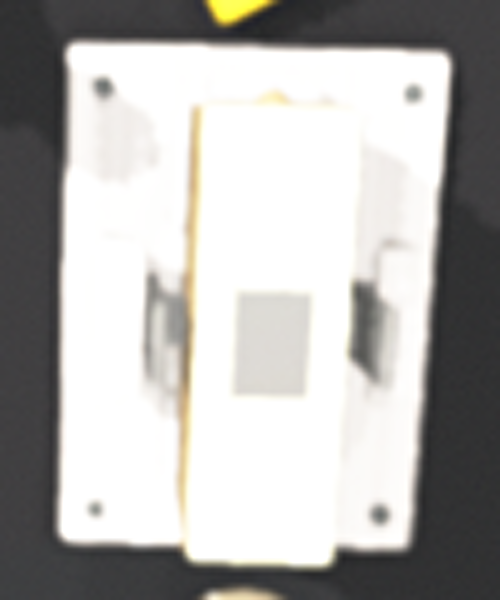

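The dock, lid and grey central mark are clear (w3: mark at about px 321,172; w2: about 354,169). I'll triangulate the lid and dock corners from both views.

Run:
```python
from h import *
c2=np.load('ci2.npy',allow_pickle=True).item();c3=np.load('ci3.npy',allow_pickle=True).item()
p3=np.array([(217,98),(335,98),(324,436),(217,435),(246,236),(303,236),(302,315),(246,315),(140,60),(415,67),(393,417),(146,413)])/3+[230,80]
p2=np.array([(193,104),(361,104),(334,566),(183,564),(237,292),(312,292),(306,396),(233,395),(68,42),(450,50),(410,549),(59,542)])/5+[300,100]
o2,d2=ray(c2,p2);o3,d3=ray(c3,p3);P=[]
for a,b in zip(d2,d3):
    t=np.linalg.lstsq(np.c_[a,-b],o3-o2,rcond=None)[0]; P.append((o2+a*t[0]+o3+b*t[1])/2)
P=np.array(P);print(P.round(4))
for z,sl in [(.072,slice(0,4)),(.072,slice(4,8)),(.008,slice(8,12))]:
  for n,c,p in [('w2',c2,p2),('w3',c3,p3)]:
    Q=at_z(c,p[sl],z); e=Q[0]-Q[3]+Q[1]-Q[2]; w=Q[0]-Q[1]+Q[3]-Q[2]
    print(n,z,Q.mean(0).round(4),'yaw',np.degrees(np.arctan2(e[1],e[0])).round(2),np.degrees(np.arctan2(-w[0],w[1])).round(2),'L',np.linalg.norm(e)/2,'W',np.linalg.norm(w)/2)
print('tri mean lid',P[:4].mean(0),'mark',P[4:8].mean(0),'dock',P[8:].mean(0))
```

```text
[[ 6.233e-01  2.212e-01  4.750e-02]
 [ 6.358e-01  1.820e-01  6.590e-02]
 [ 5.194e-01  1.462e-01  6.710e-02]
 [ 5.045e-01  1.842e-01  5.870e-02]
 [ 5.821e-01  1.966e-01  6.940e-02]
 [ 5.877e-01  1.774e-01  6.500e-02]
 [ 5.604e-01  1.686e-01  6.220e-02]
 [ 5.557e-01  1.883e-01  6.920e-02]
 [ 6.288e-01  2.589e-01 -1.100e-03]
 [ 6.619e-01  1.498e-01 -7.500e-03]
 [ 5.145e-01  1.070e-01 -2.000e-04]
 [ 4.807e-01  2.152e-01 -3.300e-03]]
w2 0.072 [0.5718 0.1848 0.072 ] yaw 17.42 17.61 L 0.12019236200096242 W 0.04122749355786258
w3 0.072 [0.5725 0.1835 0.072 ] yaw 16.99 17.61 L 0.11915127784619058 W 0.03925143355374952
w2 0.072 [0.5722 0.1838 0.072 ] yaw 17.01 17.61 L 0.02700242621940837 W 0.01914853988724653
w3 0.072 [0.5724 0.1831 0.072 ] yaw 17.58 17.9 L 0.02791901978194572 W 0.019731014830634518
w2 0.008 [0.5725 0.1842 0.008 ] yaw 16.65 16.84 L 0.1512830289567289 W 0.1108565907831961
w3 0.008 [0.5726 0.1834 0.008 ] yaw 16.61 16.71 L 0.14890275971942557 W 0.11014368653084984
tri mean lid [0.57074313 0.18340568 0.05978437] mark [0.5714829  0.18272122 0.06644209] dock [ 0.57148344  0.18269632 -0.00301134]
```

Request:
carry_out(delta_pos=[[0.01,-0.22,0.2],[0.015,-0.22,0.6],[0.015,-0.22,1],[0.015,-0.22,1],[0.015,-0.22,1],[0.015,-0.22,1],[0.015,-0.22,1],[0.015,-0.22,1]], spin=[0.01,0.02,0.02,0.02,0.02,0.02,0.02,0.02], gripper=[0,0,0,0,0,0,0,0])

```text
time_s: 5.1
tcp_pos: [0.5718, 0.1825, 0.1204]
ee_rot: [[0.292, -0.956, 0.001], [-0.956, -0.292, 0.001], [-0.0, -0.001, -1.0]]
wrist_force: [0.9, -0.7, 0.1]
gripper_width: 0.177
```

Run:
```python
from h import *
im,ci=snap('wrist','w4.png'); s=sense(); print(s['time_s'],s['tcp_pos'],s['gripper_width'],s['wrist_force'],s['ee_rot'],tips_ahead() if callable(tips_ahead) else tips_ahead)
print((s['ee_rot'].T@(np.array([.5724,.1834,0.089])-s['tcp_pos'])).round(4))
```

```text
5.15 [0.5717537  0.18244173 0.12013196] 0.12753849395580028 [-0.13745961  0.10814598  0.75969891] [[ 2.91830949e-01 -9.56469557e-01  8.26247430e-04]
 [-9.56469885e-01 -2.91830617e-01  5.00046785e-04]
 [-2.37155229e-04 -9.36209913e-04 -9.99999534e-01]] 0.017
[-0.0007 -0.0009  0.0311]
```

View pics/w4.png

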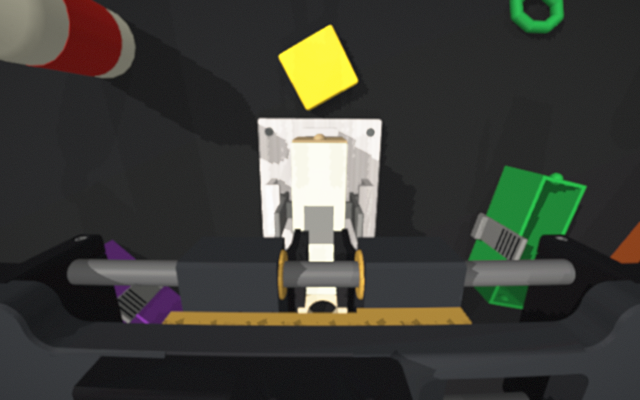

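Fingers are centred over the mark (px 320,220) and between the catches. Descending to contact.

Request:
carry_out(delta_pos=[[-0.007,-0.009,0.1],[-0.007,-0.009,0.2],[-0.007,-0.009,0.28],[-0.007,-0.009,0.3],[-0.007,-0.009,0.32],[-0.007,-0.009,0.34]], spin=[0,0,0,0,0,0], gripper=[0,0,0,0,0,0])

```text
time_s: 5.9
tcp_pos: [0.5725, 0.1832, 0.087]
ee_rot: [[0.292, -0.956, 0.001], [-0.956, -0.292, -0.0], [0.001, -0.001, -1.0]]
wrist_force: [-4.4, -1.5, 7.6]
gripper_width: 0.001
```

Request:
carry_out(delta_pos=[[0,0,0.02],[0,0,0.03],[0,0,0.04]], spin=[0,0,0], gripper=[0,0,0])

```text
time_s: 6.28
tcp_pos: [0.5724, 0.1833, 0.0823]
ee_rot: [[0.292, -0.956, 0.001], [-0.956, -0.292, 0.0], [0.0, -0.001, -1.0]]
wrist_force: [-0.6, -1.3, 3.2]
gripper_width: 0.006
```

Request:
carry_out(delta_pos=[[0,0,0.02],[0,0,0.03],[0,0,0.04]], spin=[0,0,0], gripper=[0,0,0])

```text
time_s: 6.65
tcp_pos: [0.5725, 0.1835, 0.0794]
ee_rot: [[0.293, -0.956, 0.001], [-0.956, -0.293, -0.0], [0.001, -0.001, -1.0]]
wrist_force: [-6.0, 0.0, 15.0]
gripper_width: 0.007
```

Request:
carry_out(delta_pos=[[0,0,0.01],[0,0,0.02],[0,0,0.02],[0,0,0.02]], spin=[0,0,0,0], gripper=[0,0,0,0])

```text
time_s: 7.15
tcp_pos: [0.5726, 0.1835, 0.0794]
ee_rot: [[0.293, -0.956, 0.002], [-0.956, -0.293, -0.0], [0.001, -0.002, -1.0]]
wrist_force: [-8.1, -0.2, 20.2]
gripper_width: 0.002
```

Request:
carry_out(delta_pos=[[0,0,0.02],[0,0,0.03],[0,0,0.03],[0,0,0.03]], spin=[0,0,0,0], gripper=[0,0,0,0])

```text
time_s: 7.65
tcp_pos: [0.5726, 0.1835, 0.0792]
ee_rot: [[0.294, -0.956, 0.003], [-0.956, -0.294, -0.001], [0.001, -0.002, -1.0]]
wrist_force: [-13.6, -0.7, 35.3]
gripper_width: 0.007
```

Request:
carry_out(delta_pos=[[0,0,-0.1],[0,0,-0.4],[0,0,-0.8],[0,0,-1],[0,0,-1],[0,0,-1]], spin=[0,0,0,0,0,0], gripper=[0,0,0,100,100,100])

```text
time_s: 8.4
tcp_pos: [0.5715, 0.183, 0.1708]
ee_rot: [[0.291, -0.957, -0.003], [-0.957, -0.291, -0.001], [0.0, 0.003, -1.0]]
wrist_force: [0.1, -0.9, -0.8]
gripper_width: 0.263
```

Request:
carry_out(delta_pos=[[0,0.2,-0.4],[0,0.2,-0.4],[0,0.2,-0.4],[0,0.2,-0.4]], spin=[0,0,0,0], gripper=[100,100,100,100])

```text
time_s: 8.9
tcp_pos: [0.5527, 0.1772, 0.2108]
ee_rot: [[0.292, -0.957, -0.003], [-0.957, -0.292, -0.001], [0.001, 0.003, -1.0]]
wrist_force: [-0.0, -1.0, 0.0]
gripper_width: 0.72
```

Run:
```python
from h import *
im,ci=snap('wrist','w5.png'); s=sense(); print(s['time_s'],s['tcp_pos'],s['gripper_width'],s['wrist_force'])
net('wrist',['lid','mouth','pad_left','pad_right'])
np.save('ci5.npy',ci,allow_pickle=True)
a=cv2.resize(im[80:260,230:450,::-1],None,fx=3,fy=3,interpolation=cv2.INTER_CUBIC);cv2.imwrite('pics/w5z.png',a)
im,ci=snap('scene','s5.png');cv2.imwrite('pics/s5z.png',cv2.resize(im[130:220,330:430,::-1],None,fx=6,fy=6,interpolation=cv2.INTER_CUBIC))
```

```text
8.95 [0.55279526 0.17726865 0.21099396] 0.7635333351340475 [0.00763713 0.29345941 0.7199826 ]
wrist lid [0.5738 0.1862 0.0525] 0.81 [318. 169.]
wrist mouth [ 0.6009 -0.0023  0.0471] 0.9 [483. 194.]
wrist pad_left [0.5634 0.2147 0.0635] 0.79 [289. 173.]
wrist pad_left [0.5933 0.0308 0.0519] 0.79 [456. 193.]
wrist pad_right [0.4488 0.3166 0.0582] 0.7 [178. 241.]
wrist pad_right [0.5796 0.1552 0.0625] 0.68 [347. 174.]
wrist pad_right [ 0.6012 -0.0348  0.0591] 0.68 [514. 205.]
```

View pics/w5z.png

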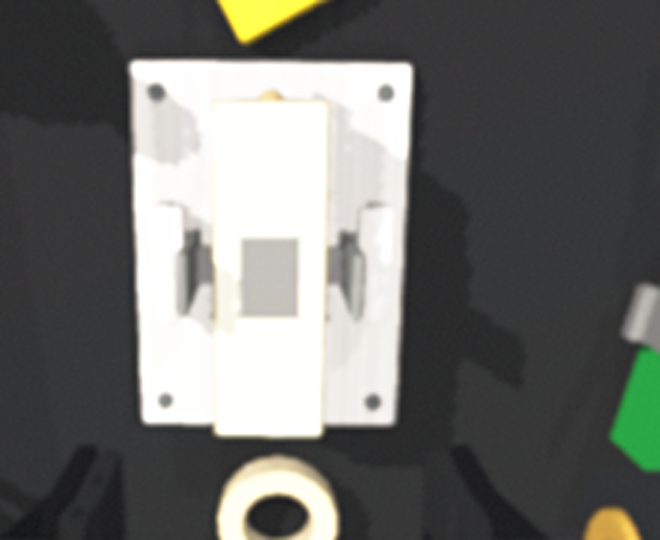

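View pics/s5z.png

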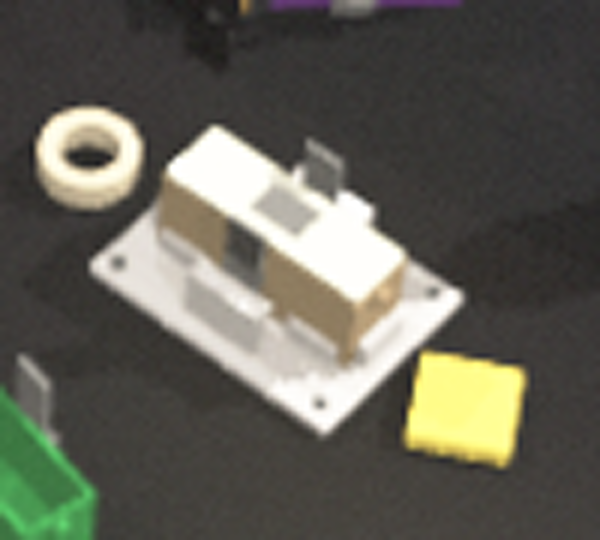

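Run:
```python
from h import *
c=np.load('ci5.npy',allow_pickle=True).item();cs=camera_info('scene')
p=np.array([(214,100),(329,100),(323,437),(213,436)])/3+[230,80]
for z in (.058,.062,.066,.072):
    Q=at_z(c,p,z);l=[np.linalg.norm(Q[i]-Q[j])*1e3 for i,j in ((0,1),(3,2),(0,3),(1,2))]
    e=Q[0]-Q[3]+Q[1]-Q[2];print(z,Q.mean(0).round(4),np.round(l,1),'yaw',np.degrees(np.arctan2(e[1],e[0])).round(2))
yaw=np.radians(17.2);X=np.array([np.cos(yaw),np.sin(yaw),0]);Y=np.array([-X[1],X[0],0])
C=np.array([.5724,.1834,0])
im=cv2.imread('pics/s5z.png')
for z,col in((.062,(0,0,255)),(.072,(255,0,0))):
    cor=[C+a*.059*X+b*.019*Y+[0,0,z] for a,b in((1,1),(1,-1),(-1,-1),(-1,1))]
    q=(proj(cs,cor)-[330,130]+.5)*6
    cv2.polylines(im,[q.astype(int)],True,col,1)
cv2.imwrite('pics/s5o.png',im)
s=sense();print(s['time_s'],s['tcp_pos'],s['gripper_width'],'delta',(s['ee_rot'].T@(C+[0,0,.067]-s['tcp_pos'])).round(4))
```

```text
0.058 [0.572  0.1831 0.058 ] [ 38.6  41.1 120.4 120.7] yaw 16.31
0.062 [0.5727 0.1833 0.062 ] [ 38.   40.5 118.7 119.1] yaw 16.31
0.066 [0.5734 0.1835 0.066 ] [ 37.5  40.  117.1 117.5] yaw 16.31
0.072 [0.5745 0.1838 0.072 ] [ 36.7  39.2 114.7 115. ] yaw 16.31
9.2 [0.55311987 0.17742827 0.21212924] 0.959249837145245 delta [-1.000e-04 -2.030e-02  1.451e-01]
```

View pics/s5o.png

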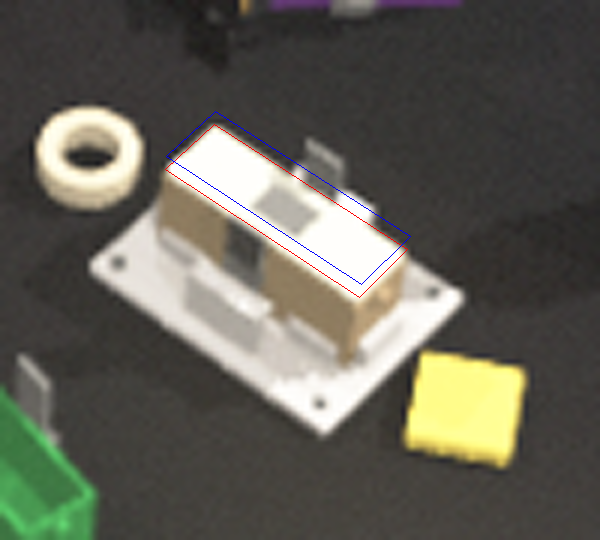

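Red (z = 62 mm) fits the lid's outline; the +x end differs by a few pixels, so I'll check levelness by touching both lid ends lightly.

Request:
carry_out(delta_pos=[[0,0.25,0.3],[0,0.25,0.6],[0,0.25,1],[0,0.25,1],[0,0.25,1],[0,0.25,1],[0,0.25,1],[0,0.25,1]], spin=[0,0,0,0,0,0,0,0], gripper=[0,0,0,0,0,0,0,0])

```text
time_s: 10.2
tcp_pos: [0.5295, 0.1703, 0.1133]
ee_rot: [[0.292, -0.956, 0.001], [-0.956, -0.292, 0.001], [-0.0, -0.001, -1.0]]
wrist_force: [0.3, 0.6, -0.4]
gripper_width: 0.172
```

Request:
carry_out(delta_pos=[[0,0,0.1],[0,0,0.2],[0,0,0.26],[0,0,0.28],[0,0,0.3]], spin=[0,0,0,0,0], gripper=[0,0,0,0,0])

```text
time_s: 10.82
tcp_pos: [0.5293, 0.1702, 0.0824]
ee_rot: [[0.292, -0.956, 0.0], [-0.956, -0.292, -0.0], [0.0, -0.0, -1.0]]
wrist_force: [-0.2, -0.5, 0.0]
gripper_width: 0.005
```

Request:
carry_out(delta_pos=[[0,0,0.02],[0,0,0.03],[0,0,0.04],[0,0,0.05]], spin=[0,0,0,0], gripper=[0,0,0,0])

```text
time_s: 11.32
tcp_pos: [0.5293, 0.1702, 0.0794]
ee_rot: [[0.293, -0.956, 0.001], [-0.956, -0.293, -0.0], [0.0, -0.0, -1.0]]
wrist_force: [-6.0, 0.1, 14.0]
gripper_width: 0.005
```

-x end stops at the same height (79.4 mm TCP) as the middle, so the rigid lid is level and home. Now I'll move over the centre, open and go down astride the catches.

Request:
carry_out(delta_pos=[[0,0,-0.3],[0,0,-0.6],[0,-0.2,-0.6],[0,-0.45,-0.6],[0,-0.45,-0.6],[0,-0.45,-0.6],[0,-0.45,-0.6],[0,-0.45,-0.6],[0,-0.45,-0.6]], spin=[0,0,0,0,0,0,0,0,0], gripper=[0,100,100,100,100,100,100,100,100])

```text
time_s: 12.45
tcp_pos: [0.572, 0.1832, 0.1377]
ee_rot: [[0.292, -0.956, 0.0], [-0.956, -0.292, 0.0], [-0.0, -0.0, -1.0]]
wrist_force: [-0.8, 0.5, -0.1]
gripper_width: 0.832
```

Run:
```python
from h import *
im,ci=snap('wrist','w6.png'); s=sense(); print(s['time_s'],s['tcp_pos'],s['gripper_width'],(s['ee_rot'].T@(np.array([.5724,.1834,0.063])-s['tcp_pos'])).round(4))
```

```text
12.5 [0.57210983 0.1832743  0.13769671] 0.8830553066280576 [-0.     -0.0003  0.0747]
```

View pics/w6.png

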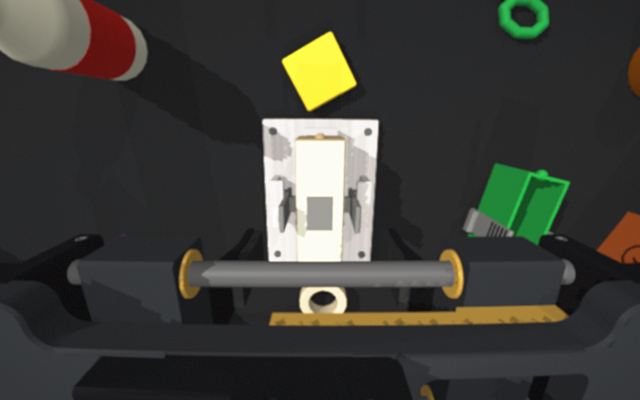

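Centred on the cassette (mark at px 320,213, catches at 283 and 355). Descending open.

Request:
carry_out(delta_pos=[[0,0,0],[0,0,0.15],[0,0,0.3],[0,0,0.42],[0,0,0.54],[0,0,0.65],[0,0,0.74],[0,0,0.74]], spin=[0,0,0,0,0,0,0,0], gripper=[100,100,100,100,100,100,100,100])

```text
time_s: 13.5
tcp_pos: [0.5719, 0.183, 0.0627]
ee_rot: [[0.292, -0.957, -0.001], [-0.957, -0.292, -0.001], [0.0, 0.002, -1.0]]
wrist_force: [-0.3, -0.1, -1.1]
gripper_width: 0.997
```

Request:
carry_out(delta_pos=[[0,0,0],[0,0,0],[0,0,0],[0,0,0],[0,0,0],[0,0,0],[0,0,0],[0,0,0]], spin=[0,0,0,0,0,0,0,0], gripper=[0,0,0,0,0,0,0,0])

```text
time_s: 14.5
tcp_pos: [0.5726, 0.1836, 0.064]
ee_rot: [[0.292, -0.956, 0.001], [-0.956, -0.292, 0.0], [-0.0, -0.001, -1.0]]
wrist_force: [-2.1, 1.9, 5.4]
gripper_width: 0.533
```

Request:
carry_out(delta_pos=[[0,0,0],[0,0,-0.02],[0,0,-0.05],[0,0,-0.08],[0,0,-0.1],[0,0,-0.1]], spin=[0,0,0,0,0,0], gripper=[0,0,0,0,0,0])

```text
time_s: 15.25
tcp_pos: [0.5722, 0.1832, 0.0736]
ee_rot: [[0.292, -0.957, -0.0], [-0.957, -0.292, -0.0], [0.0, 0.0, -1.0]]
wrist_force: [0.0, 0.7, -2.4]
gripper_width: 0.529
```

Run:
```python
from h import *
im,ci=snap('scene','s7.png'); s=sense(); print(s['time_s'],s['tcp_pos'],s['gripper_width'],s['wrist_force'])
cv2.imwrite('pics/s7z.png',cv2.resize(im[100:220,300:440,::-1],None,fx=5,fy=5,interpolation=cv2.INTER_CUBIC))
snap('wrist','w7.png')
```

```text
15.3 [0.57218535 0.18319641 0.07359095] 0.5292223005620317 [ 0.73359888 -0.3559944  -2.45169301]
```

View pics/s7z.png

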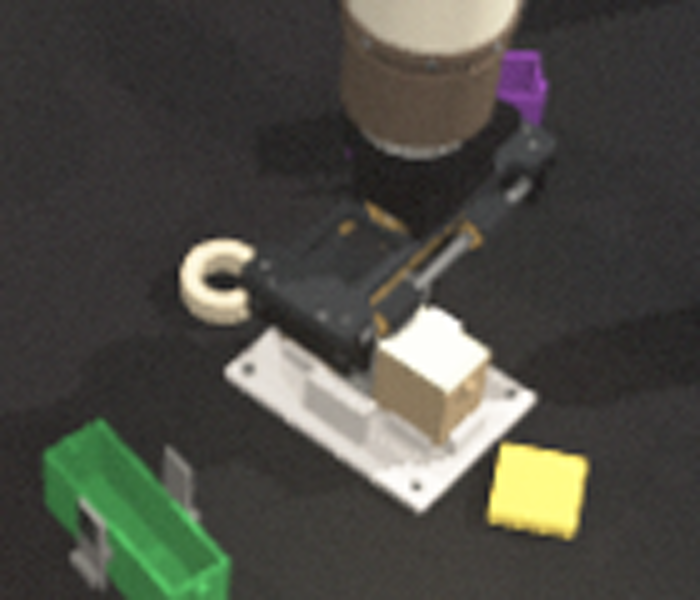

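View pics/w7.png

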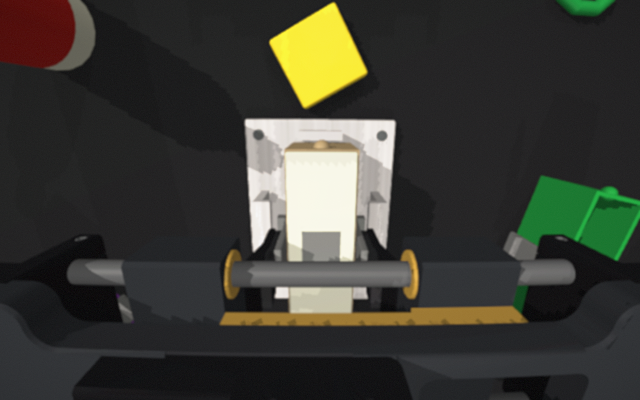

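The cassette has come free (10 mm up, force about 2.4 N, which is its weight). Lifting on.

Request:
carry_out(delta_pos=[[0,0,-0.1],[0,0,-0.25],[0,0,-0.4],[0,0,-0.55],[0,0,-0.7],[0,0,-0.85],[0,0,-1],[0,0,-1]], spin=[0,0,0,0,0,0,0,0], gripper=[0,0,0,0,0,0,0,0])

```text
time_s: 16.35
tcp_pos: [0.5731, 0.1837, 0.1753]
ee_rot: [[0.292, -0.956, 0.003], [-0.956, -0.292, 0.002], [-0.001, -0.003, -1.0]]
wrist_force: [0.5, -0.1, -1.9]
gripper_width: 0.529
```

Request:
carry_out(delta_pos=[[0,0,-0.1],[0,0,-0.2],[0,0,-0.3],[0,0,-0.35],[0,0,-0.35],[0,0,-0.35],[0,0,-0.35]], spin=[0,0,0,0,0,0,0], gripper=[0,0,0,0,0,0,0])

```text
time_s: 17.23
tcp_pos: [0.5721, 0.1832, 0.2081]
ee_rot: [[0.292, -0.956, -0.001], [-0.956, -0.292, -0.0], [0.0, 0.001, -1.0]]
wrist_force: [-0.9, 0.9, -3.3]
gripper_width: 0.533
```

Run:
```python
from h import *
im,ci=snap('scene','s8.png'); s=sense(); print(s['time_s'],s['tcp_pos'],s['gripper_width'],s['wrist_force'])
net('scene',['cassette','lid','dock'])
cv2.imwrite('pics/s8z.png',cv2.resize(im[90:220,290:440,::-1],None,fx=4.5,fy=4.5,interpolation=cv2.INTER_CUBIC))
snap('wrist','w8.png'); net('wrist',['cassette','lid'])
```

```text
17.275 [0.57209611 0.18321212 0.20814535] 0.5325148533332543 [-0.76582039  0.15584162 -2.35797246]
scene cassette [0.5699 0.1838 0.1538] 0.86 [380. 143.]
scene cassette [0.598 0.    0.001] 0.76 [327. 210.]
scene cassette [ 0.4185  0.335  -0.0022] 0.75 [387. 126.]
scene lid [0.5679 0.181  0.2016] 0.7 [380. 131.]
scene dock [0.5703 0.1827 0.0019] 0.87 [375. 177.]
wrist cassette [ 5.966e-01 -1.000e-04  4.400e-03] 0.66 [461. 204.]
wrist lid [0.5711 0.1871 0.1962] 0.88 [313. 249.]
```

View pics/s8z.png

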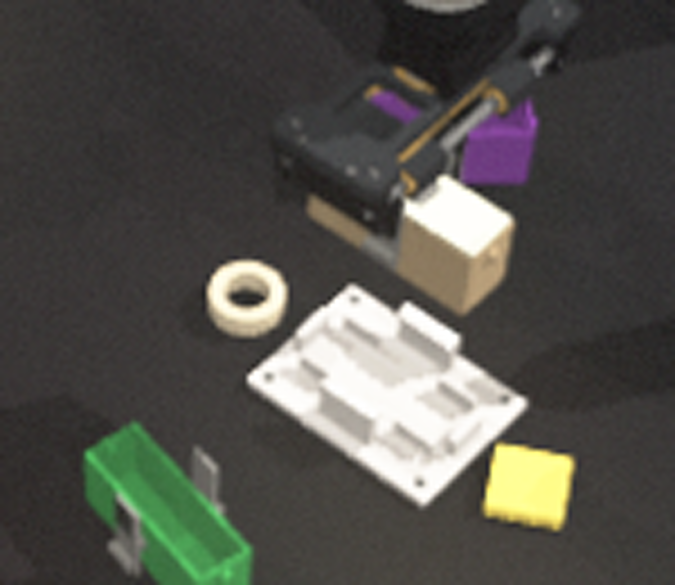

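View pics/w8.png

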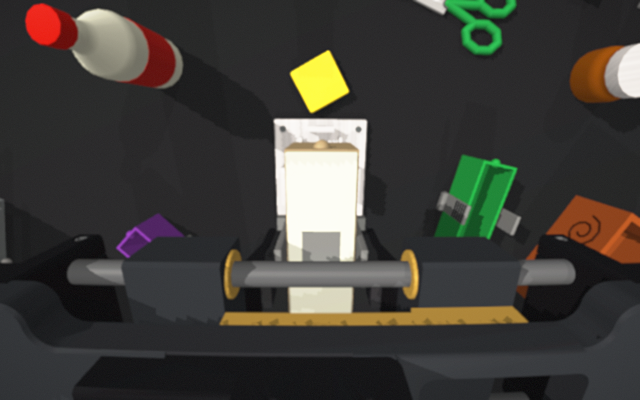

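Cassette held level (scene px 380,143), underside about 15 cm up, dock empty, lid flush, the tape, pad and look-alikes in place. Handing in.

```bash
python3 -c "
from station import *
print(finish_job()); s=sense(); print(s['time_s'],s['tcp_pos'],s['gripper_width'],s['wrist_force'])"
```

```text
the job is handed in; nothing more can be done
None
the job is handed in; nothing more can be done
```

I pressed the lid home, pinched the two catches, lifted the cassette straight out and handed the job in at about 17 s on the robot's clock. No verdict is reported.

- **Lid:** I pressed the middle with up to 35 N, and it stopped with its top about 62 mm above the bench, which is the seated height. A light press on the -x end stopped at the same height. I did not touch the +x end. The overlay on the scene picture fitted except for a few pixels at that end, and the wrist picture's lid widths were also uneven (38 mm and 40.5 mm). I put both down to pixel and yaw error, since a rigid lid seated at the middle and one end must be level.
- **Grip:** The opening held at 0.53 (about 46 mm) throughout, a little under the stated 49 mm fully pinched, so I take both catches to be in. I could not read the catch joints themselves.
- **Lift:** The cassette came free with only its weight on the wrist (about 2.4 N) and hung level in the last pictures. The network put its underside at about 0.154 m above the bench, and the TCP's rise gives the same, so it is about 145 mm above the dock plate. It put the lid's origin about 48 mm above the underside.
- **Other things:** The last pictures show the dock empty, and the tape roll, note pad and both look-alikes apparently where they were. I did not measure the other things again.

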